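# Hang the crate end board on the assembly stand and hold it against the sprung pads

## Robot

A 7-joint arm with a two-finger parallel gripper is mounted at the origin on the work surface. World frame = base frame: x ahead of the robot, y to its left, z up, the work surface at z = 0. Lengths are in m, angles in rad, forces in N, time in s.
With the tool pointing down it reaches from about 0.425 to 0.925 m from the base axis. Payload 6.8 kg.
Tool frame: the origin (TCP) lies on the centre line of the jaws, within the pads' length; the fingertips stand 14 mm ahead of it and the grasp point (between the pads) lies 5 mm behind it (r.tips_ahead is the distance from the TCP to the fingertips, in m); z points along the fingers, y is the line along which they close (so a half turn about z gives the same grasp; the last joint's range is limited). The gripper opens to 85 mm and grips with 20 to 120 N. Pads are 22 mm wide; open, the fingers measure 114 mm over their backs; the gripper's body (76 mm by 85 mm) begins 54 mm behind the grasp point. The pads swing forward as they close: fully open they stand 13 mm farther back than shut.
Start: joints at [1.019, 0.477, 0.022, 1.555, -0.011, 1.109, -0.083], TCP at [0.29, -0.61, 0.211] pointing down, gripper open.
Joint ranges: [-2.96, 2.96], [-0.34, 2.1], [-1.41, 1.46], [0.24, 2.44], [-1.37, 4.51], [0.17, 1.92], [-2.96, 2.96]. Speed limits (rad/s): [2.39, 2.39, 3.14, 3.14, 3.14, 3.14, 3.14].

## Interface

Orientations are given as a rotation vector (axis times angle).
In Python, from bench import r, eyes gives the robot as it stands.
- The arm moves only by the tool step_arm, never from a script. Its argument "rows" is a list of rows, each a list of 6 numbers: the shift along the world's x, y, z in units of 60 cm (1.0 is 60 cm), then the turn, a rotation vector about the world's x, y, z in units of pi rad (1.0 is pi rad). In form: [[x, y, z, rx, ry, rz], ...]. A call has 1 to 5 rows; each row is the pose to reach, as a shift and turn from the pose commanded when the call began, turning the shorter way round; what a row does not reach only later rows make up. A row lasts 1/12 s, in which the tool goes at most 41.7 mm and 7.16 degrees, less where a joint would pass 70% of its speed; a pose out of reach is approached as far as the arm can. A call with a number of a shift or a turn outside -1 to 1 is refused whole. A call with a gripper value outside its range is refused whole. "jaw" is the closure, from 0 (fully open) to 1 (shut), set as the call begins (left out, the last holds). The fingers move at their own pace and stop on an object; "squeeze" is the grip in N (left out, the last holds). Time passes only in rows, so rows that repeat a pose let the fingers close. It gives the time, the measured TCP pose, the force, the opening and the grip force at its end, in the units of the state.
- r.get_obs(): the state, without advancing time (a new reading comes with each control period).
- eyes.grab_frame(name): name is "scene" or "top" or "wrist"; returns the picture (420x560x3 uint8, red, green, blue); there is no depth.
- eyes.camera_info(name): a dict with "mtx" (3x3 intrinsics, pixels), "extrinsics" (4x4, takes a point from camera to world coordinates); the wrist camera has in their place "tool_from_camera" (4x4, takes a point from camera to tool coordinates, whose origin is the TCP and whose axes are the flange's). Camera axes: x right, y down, z forward; pixel columns grow to the right and rows downward; lengths in m; the calibration is good to about 2 mm. The wrist camera is an equidistant fisheye: a pixel r from the principal point sees the ray r / f radians off the axis. A picture is of the moment at which its call begins: read the wrist's pose just before it. camera_info takes no time and is no camera call.
- r.hand_in(): hands the job in; it is judged then, once.
The state is a dict: "clock": time; "joints": joint angles; "qvel": joint speeds; "tau": joint torques, N m; "tcp_pos": TCP position; "orientation": TCP orientation; "contact_force": force on the tool from outside, world axes, zero at the start; "moment": the same for the moment, N m; "grip_width": finger opening in m; "gripper_force": force on a finger pad.
Only numpy, scipy, OpenCV 4.12 (cv2) and the standard library are available. Lean on these libraries where they do the work, as an engineer would, in place of code of your own. Each camera call takes 0.05 s, during which the arm holds its last target. There are 200 camera calls.

## Task

Take the wooden end board of the bread crate out of its rack, hang it by its hand slot on the hook of the assembly stand and let go, so that it hangs freely. Then, as the baker's third hand, press its top bar squarely back against the two orange sprung pads, with a steady 12 N or so (that pushes the pads back about a centimetre; never run them to the end of their travel), and finish while still pressing: the board stays on the hook, and you do not let go or back off. Leave the basket, the flour shaker and the red scraper where they are.

Things in the scene. Friction and masses are not known exactly. Their poses are not given: they have to be found in the camera images.
- board_grip (a point): Grip point of the loose pale crate end board: 16 mm thick (x), 200 wide (y), 189 high (z), 0.3 to 0.5 kg, same front and back, starting upright in the rack. A hand slot leaves a plain 55 mm high top bar of full width; this point is in the bar's middle, 20 mm below the top edge, 35 mm above the slot's upper edge. Pinch it here from above, closing along x.
- board_slot (a point): Middle of the upper edge of the board's hand slot (mid-thickness); axes as the board's. The slot goes right through, reaching from here 34 mm down and 40 mm to either side in y; the board's foot is 134 mm below this point.
- rack: Dark wooden rack fixed to the bench, 90 x 180 mm, 40 mm high, with a groove along its y that is 24 mm wide, 30 mm deep, its floor 10 mm above the bench. It holds the board's foot. Origin: centre of the underside.
- hook: Steel hook of the fixed stand: level flat bar, 36 mm wide (y), 8 mm thick, along its x, which points from the open end (robot's side) back to the stand. Origin: mid-width on the bar's top face, 170 mm above the bench, where the slot's upper edge should rest. Upturned tip at x -28 to -36 mm, 7 mm above the bar's top. The bar runs free back to a rail at x +105 mm, 20 mm above the bar's top.
- pads (a joint): How far the two orange pads are pushed back, in m: 0 free, growing along the hook's +x, end of travel 0.024. One carriage carries both pads; its spring gives 1.2 N per mm from zero (10 mm is 12 N), no preload.
- pads_face (a point): Mid-point between the front faces of the two orange pads; moves with them; axes as the hook's. Free, it lies 22 mm behind the hook's origin (+x) and 30 mm above it. Each upright face is 30 mm wide, centred 80 mm to either side in y, reaches from 88 mm below to 30 mm above this point, and meets the back of the board. The 130 mm between them are open for fingers down to the hook's bar.
- basket: Round wicker proofing basket, 140 mm across, 60 mm high, loose; leave alone. Origin: centre of the underside.
- shaker: Metal flour shaker can, 66 mm across, 85 mm high, loose; leave alone. Origin: centre of the underside.
- scraper: Red plastic dough scraper lying flat, 85 x 115 x 8 mm, loose; leave alone. Origin: centre of the underside.
Things that resemble listed ones, but are neither listed nor needed, are in the scene too. Of the things shaped like the part that bears board_grip, the wooden one is meant.

How it is judged:
On the way, in this order (a step that is already met when the one before it is completed fails the run):
1. the board hangs by its slot on the hook, let go by the robot and nearly still (z of board_slot in the frame of hook between -0.006 and 0.006 m and y of board_slot in the frame of hook between -0.04 and 0.04 m and contact force between board and hook above 1.5 N and contact force between board and the arm below 0.2 N and contact force between board and the fingers below 0.2 N and contact force between board and pads below 3 N and linear speed of board below 0.05 m/s), for 0.3 s.
2. the robot presses the hung board against the pads with 7 to 17 N, steadily (z of board_slot in the frame of hook between -0.006 and 0.006 m and y of board_slot in the frame of hook between -0.04 and 0.04 m and contact force between board and pads between 7 and 17 N and (contact force between board and the fingers above 4 N or contact force between board and the arm above 4 N)), for 0.5 s.
At the end, for the whole second after the job is handed in: The board is still on the hook (the slot's upper edge within 6 mm of the top of the bar, hook inside the slot), upright and square to the stand within 0.1 rad, pressed by the robot against the pads with 7 to 17 N (pads 6 to 14 mm back) and still (under 20 mm/s) (all of step 2 and angle between the x axis of board_slot and the x axis of hook, either way round below 0.1 rad and angle between board_slot's own z axis and vertical below 0.1 rad and value of joint pads above 0.005 m and linear speed of board below 0.02 m/s); the arm keeps its last pose, push and grip.
It fails at once if the pads are run to the end of their travel (over 22 mm) (value of joint pads above 0.022 m).
It fails at once if the basket is moved over 25 mm or tipped (distance of basket from where it was at the start of the episode above 0.025 m or angle between basket's own z axis and vertical above 0.3 rad).
It fails at once if the shaker is moved over 25 mm or tipped (distance of shaker from where it was at the start of the episode above 0.025 m or angle between shaker's own z axis and vertical above 0.3 rad).
It fails at once if the scraper is moved over 25 mm or tipped (distance of scraper from where it was at the start of the episode above 0.025 m or angle between scraper's own z axis and vertical above 0.3 rad).
It also fails if it takes over 72 s, if anything falls off the work surface, if the arm or the gripper's body presses on something with over 40 N, if the wrist force passes 120 N, or if a joint passes its speed limit or range.

## Working session

There is one attempt and no reset: what is moved stays moved. The work goes in short steps, Python scripts to look and compute and a tool call to move; the robot and the scene stay as the last step left them, time stands still between calls to the robot, and variables do not carry over. Pictures are saved under pics/ and viewed, at most 10 in all, crops included, and the job is handed in when it is done.

Besides the shell and the picture viewer there is one more tool, called after ">>>" in YAML: its name, and indented under it one key for each argument. step_arm: Moves the arm, as the interface text tells. Shifts and turns lie within -1 to 1; 1 stands for 60 cm of shift or pi rad of turn. Its arguments: {"type":"object","properties":{"rows":{"type":"array"},"jaw":{"type":"number"},"squeeze":{"type":"number"}},"required":["rows"]}

```bash
ls; mkdir -p pics; python3 - <<'E'
from bench import r, eyes
import cv2,numpy as np
np.set_printoptions(precision=4,suppress=True)
print(r.get_obs())
for n in("scene","top","wrist"):
    i=eyes.grab_frame(n); cv2.imwrite(f"pics/{n}0.png",i[:,:,::-1]); print(n,eyes.camera_info(n))
E
```

```text
pics
{'clock': 0.0, 'joints': array([ 1.0189,  0.4778,  0.0223,  1.5565, -0.0115,  1.1093, -0.0831]), 'qvel': array([ 0.0006,  0.0012, -0.0003,  0.0006,  0.0015, -0.0009,  0.0019]), 'tau': array([  0.0012, -59.6445,   1.6081, -28.1195,   0.0123,   0.0091,
        -0.    ]), 'tcp_pos': array([ 0.2895, -0.609 ,  0.2101]), 'orientation': array([-3.0628, -0.691 ,  0.0008]), 'contact_force': array([-0.11  , -0.0324,  0.1639]), 'moment': array([ 0.0017, -0.0126, -0.0292]), 'gripper_force': 0.0, 'grip_width': 0.08523650419290371}
scene {'mtx': array([[387.188 ,   0.    , 274.4306],
       [  0.    , 387.188 , 214.8129],
       [  0.    ,   0.    ,   1.    ]]), 'extrinsics': array([[ 0.8429,  0.4351, -0.3164,  0.8484],
       [ 0.5378, -0.6966,  0.4749, -0.4449],
       [-0.0138, -0.5704, -0.8212,  0.9157],
       [ 0.    ,  0.    ,  0.    ,  1.    ]])}
top {'mtx': array([[402.8399,   0.    , 287.8262],
       [  0.    , 402.8399, 210.8279],
       [  0.    ,   0.    ,   1.    ]]), 'extrinsics': array([[ 0.0205, -0.9871,  0.1587,  0.3823],
       [-0.9994, -0.0158,  0.0304, -0.0133],
       [-0.0275, -0.1592, -0.9869,  1.1086],
       [ 0.    ,  0.    ,  0.    ,  1.    ]])}
wrist {'mtx': array([[325.1923,   0.    , 270.3105],
       [  0.    , 325.1923, 212.9263],
       [  0.    ,   0.    ,   1.    ]]), 'tool_from_camera': array([[-0.0002, -0.9541, -0.2994,  0.0757],
       [ 1.    ,  0.0003, -0.0016, -0.0011],
       [ 0.0016, -0.2994,  0.9541, -0.1618],
       [ 0.    ,  0.    ,  0.    ,  1.    ]])}
```

View pics/scene0.png

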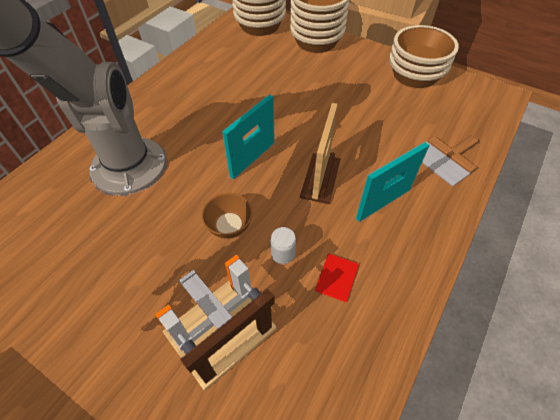

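View pics/top0.png

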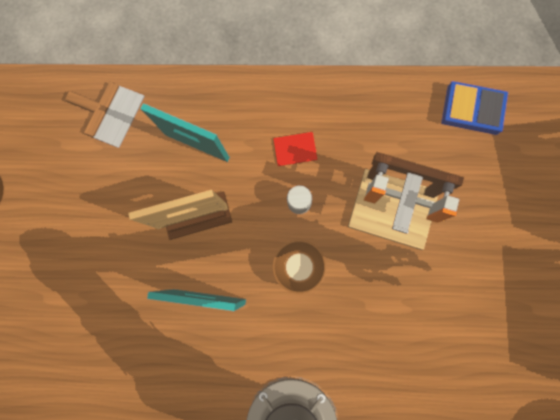

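The scene view shows the wooden board in its rack at about (320,150), between two teal decoys, and the stand at about (220,320). In the top view the board is at about (172,205) and the stand's hook at about (407,203). I'll zoom in next to get accurate pixels.

```bash
python3 - <<'E'
import cv2,numpy as np
t=cv2.imread("pics/top0.png");s=cv2.imread("pics/scene0.png")
def c(i,x,y):
    o=cv2.resize(i[y:y+100,x:x+133],(400,300),interpolation=cv2.INTER_CUBIC)
    for k in range(0,133,20): cv2.putText(o,str(x+k),(3*k,10),0,.35,(255,255,255),1); cv2.line(o,(3*k,12),(3*k,18),(255,255,255),1)
    for k in range(0,100,20): cv2.putText(o,str(y+k),(0,3*k+4),0,.35,(255,255,0),1)
    return o
cv2.imwrite("pics/z.png",np.vstack([np.hstack([c(t,118,160),c(t,340,148)]),np.hstack([c(s,270,102),c(s,152,252)])]))
E
```

```text
(no output)
```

View pics/z.png

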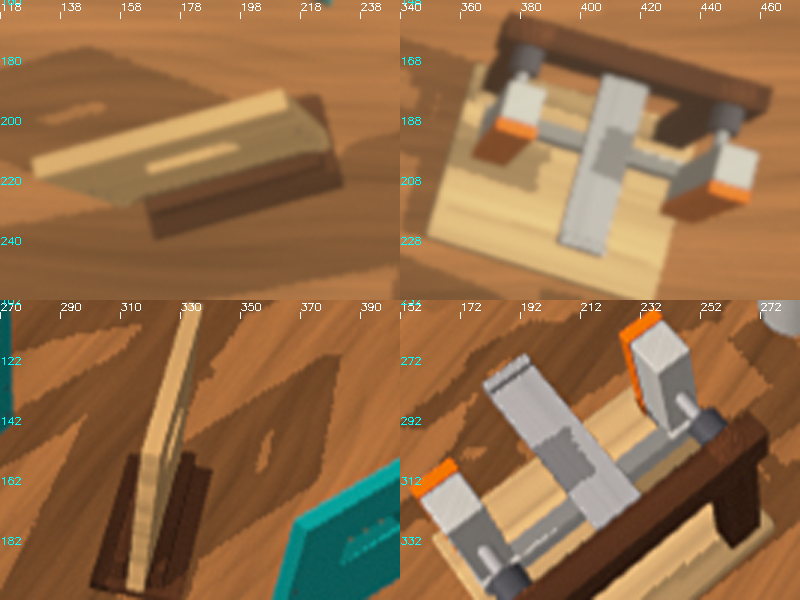

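The zoom shows the board's top face in the top view running from (129,216) to (213.5,193), and its near top end in the scene view at (320,153). The hook tip in the top view is at (400,231). The front top edges of the pads are at about (378,192) and (450,213).

```bash
cat > h.py <<'E'
from bench import r, eyes
import numpy as np, cv2
from scipy.spatial.transform import Rotation as R
np.set_printoptions(precision=4,suppress=True)
def ray(n,p):
    c=eyes.camera_info(n); E=c["extrinsics"]; d=E[:3,:3]@np.linalg.solve(c["mtx"],[p[0],p[1],1]); return E[:3,3],d
def onz(n,p,z):
    o,d=ray(n,p); return o+d*(z-o[2])/d[2]
def wristz(img_uv,z,pos,rv):
    c=eyes.camera_info("wrist");m=c["mtx"];T=c["tool_from_camera"]
    v=(np.array(img_uv)-m[:2,2])/m[0,0];a=np.hypot(*v)
    d=np.array([*(v/a*np.sin(a)),np.cos(a)]);Q=R.from_rotvec(rv)
    o=pos+Q.apply(T[:3,3]);d=Q.apply(T[:3,:3]@d);return o+d*(z-o[2])/d[2]
E
python3 - <<'E'
from h import *
t=lambda x,y,z:onz("top",(340+(x-400)/3,148+y/3),z)
b=lambda x,y,z:onz("top",(118+x/3,160+y/3),z)
sb=lambda x,y,z:onz("scene",(270+x/3,102+(y-300)/3),z)
ss=lambda x,y,z:onz("scene",(152+(x-400)/3,252+(y-300)/3),z)
L=b(33.5,168,.199);Rr=b(286.5,98,.199)
print("board",L,Rr,(L+Rr)/2,"yaw of width",np.degrees(np.arctan2(*(L-Rr)[1::-1])),np.linalg.norm(L-Rr))
print("scene right end",sb(150,454,.199))
print("rack top corners", b(343,185,.04),b(155,238,.04), b(320,95,.04))
tip=t(580.5,249,.177);far=t(626.5,79.5,.17)
d=far-tip;print("hook tip",tip,far,np.degrees(np.arctan2(d[1],d[0])),np.linalg.norm(d))
print("tip scene",ss(507,368,.177), "edges",ss(487,383,.177),ss(527,355,.177))
l=t(515,133,.23);q=t(729,195,.23);d=l-q
print("pads",l,q,(l+q)/2,np.degrees(np.arctan2(d[1],d[0]))-90,np.linalg.norm(d))
l2=ss(638,332,.23);q2=ss(432,477,.23);d=l2-q2
print("pads sc",l2,q2,(l2+q2)/2,np.degrees(np.arctan2(d[1],d[0]))-90,np.linalg.norm(d))
E
```

```text
board [0.5106 0.3808 0.199 ] [0.5684 0.1878 0.199 ] [0.5395 0.2843 0.199 ] yaw of width 106.67510247490631 0.20148679325200067
scene right end [0.5682 0.1901 0.199 ]
rack top corners [0.5222 0.1681 0.04  ] [0.4717 0.3347 0.04  ] [0.6041 0.1925 0.04  ]
hook tip [ 0.4891 -0.2448  0.177 ] [ 0.6254 -0.2859  0.17  ] -16.76478636125315 0.1425426721248198
tip scene [ 0.4914 -0.2439  0.177 ] edges [ 0.487  -0.2602  0.177 ] [ 0.4969 -0.2285  0.177 ]
pads [ 0.5682 -0.1857  0.23  ] [ 0.5244 -0.3399  0.23  ] [ 0.5463 -0.2628  0.23  ] -15.858983043212461 0.16024662892902775
pads sc [ 0.5739 -0.1916  0.23  ] [ 0.5255 -0.3401  0.23  ] [ 0.5497 -0.2658  0.23  ] -18.035084467067676 0.15622744931954805
```

>>> step_arm:
  rows:
    - [0,0,0.3,0,0,0]
    - [0,0,0.3,0,0,0]
    - [0,0,0.3,0,0,0]
    - [0,0,0.3,0,0,0]
    - [0,0,0.3,0,0,0]
  jaw: 0

```text
clock: 0.57
tcp_pos: [0.2905, -0.6112, 0.3987]
orientation: [3.056, 0.689, 0.004]
contact_force: [0.1, 0.1, 1.0]
grip_width: 0.0852
gripper_force: 0.0
```

>>> step_arm:
  rows:
    - [0.018,0.06,0,0,0,0.018]
    - [0.036,0.12,0,0,0,0.036]
    - [0.054,0.18,0,0,0,0.054]
    - [0.072,0.24,0,0,0,0.072]
    - [0.09,0.3,0,0,0,0.09]

```text
clock: 0.98
tcp_pos: [0.3439, -0.4277, 0.3908]
orientation: [-2.935, -1.12, 0.0]
contact_force: [0.5, 0.2, 0.4]
grip_width: 0.0856
gripper_force: 0.0
```

>>> step_arm:
  rows:
    - [0.018,0.06,0,0,0,0.018]
    - [0.036,0.12,0,0,0,0.036]
    - [0.054,0.18,0,0,0,0.054]
    - [0.072,0.24,0,0,0,0.072]
    - [0.09,0.3,0,0,0,0.09]

```text
clock: 1.4
tcp_pos: [0.3978, -0.2477, 0.391]
orientation: [2.748, 1.523, -0.0]
contact_force: [-0.3, -0.8, 0.4]
grip_width: 0.0854
gripper_force: 0.0
```

>>> step_arm:
  rows:
    - [0.018,0.06,0,0,0,0.018]
    - [0.036,0.12,0,0,0,0.036]
    - [0.054,0.18,0,0,0,0.054]
    - [0.072,0.24,0,0,0,0.072]
    - [0.09,0.3,0,0,0,0.09]

```text
clock: 1.82
tcp_pos: [0.4517, -0.0678, 0.3911]
orientation: [2.506, 1.894, -0.0]
contact_force: [0.4, 0.2, -0.5]
grip_width: 0.085
gripper_force: 0.0
```

>>> step_arm:
  rows:
    - [0.018,0.06,0,0,0,0.018]
    - [0.036,0.12,0,0,0,0.036]
    - [0.054,0.18,0,0,0,0.054]
    - [0.072,0.24,0,0,0,0.072]
    - [0.09,0.3,0,0,0,0.09]

```text
clock: 2.23
tcp_pos: [0.5058, 0.112, 0.3911]
orientation: [2.214, 2.228, -0.0]
contact_force: [1.5, -0.3, -0.4]
grip_width: 0.0852
gripper_force: 0.0
```

>>> step_arm:
  rows:
    - [0.011,0.057,0,0,0,0.018]
    - [0.022,0.115,0,0,0,0.036]
    - [0.034,0.172,0,0,0,0.054]
    - [0.045,0.23,0,0,0,0.072]
    - [0.056,0.287,0,0,0,0.09]

```text
clock: 2.65
tcp_pos: [0.5395, 0.284, 0.3907]
orientation: [-1.878, -2.518, 0.001]
contact_force: [0.5, -0.2, 1.0]
grip_width: 0.0855
gripper_force: 0.0
```

>>> step_arm:
  rows:
    - [0,0,-0.03,0,0,0]
    - [0,0,-0.05,0,0,0]
    - [0,0,-0.05,0,0,0]

```text
clock: 2.9
tcp_pos: [0.5385, 0.2809, 0.3576]
orientation: [-1.881, -2.514, 0.009]
contact_force: [-0.1, 0.4, -0.8]
grip_width: 0.0854
gripper_force: 0.0
```

```bash
python3 - <<'E'
from h import *
o=r.get_obs();print(o["tcp_pos"],o["orientation"],o["joints"])
cv2.imwrite("pics/w1.png",eyes.grab_frame("wrist")[:,:,::-1])
E
```

```text
[0.5385 0.2809 0.3576] [-1.8808 -2.5142  0.0089] [-0.0242  0.3603 -0.7552  1.4823  0.247   1.4028 -0.5037]
```

View pics/w1.png

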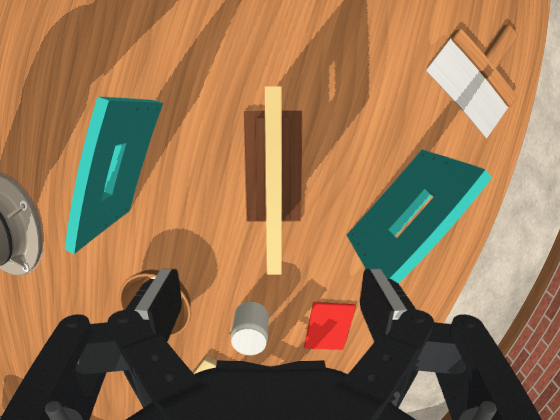

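The wrist view shows the board edge-on and aligned with the jaws, its top ends at about (273,87) and (274,273).

```bash
python3 - <<'E'
from h import *
o=r.get_obs()
a=wristz((273,87),.199,o["tcp_pos"],o["orientation"]);b=wristz((274,273.5),.199,o["tcp_pos"],o["orientation"])
print(a,b,(a+b)/2,np.degrees(np.arctan2(*(a-b)[1::-1])),np.linalg.norm(a-b), R.from_rotvec(o["orientation"]).as_matrix())
print(o["tcp_pos"])
E
```

```text
[0.5107 0.3812 0.199 ] [0.5679 0.1909 0.199 ] [0.5393 0.2861 0.199 ] 106.74400077273486 0.19864380593771155 [[-0.281   0.9597 -0.0029]
 [ 0.9597  0.281  -0.0029]
 [-0.0019 -0.0036 -1.    ]]
[0.5392 0.2805 0.3592]
```

>>> step_arm:
  rows:
    - [0,0.008,-0.06,0,0,0]
    - [0,0.008,-0.12,0,0,0]
    - [0,0.008,-0.18,0,0,0]
    - [0,0.008,-0.23,0,0,0]
    - [0,0.008,-0.26,0,0,0]

```text
clock: 3.37
tcp_pos: [0.5391, 0.2841, 0.2024]
orientation: [1.885, 2.513, -0.006]
contact_force: [-0.1, -0.0, -0.4]
grip_width: 0.0854
gripper_force: 0.0
```

>>> step_arm:
  rows:
    - [0,0,-0.03,0,0,0]
    - [0,0,-0.05,0,0,0]
    - [0,0,-0.05,0,0,0]
    - [0,0,-0.05,0,0,0]

```text
clock: 3.7
tcp_pos: [0.54, 0.2865, 0.1757]
orientation: [1.883, 2.514, 0.0]
contact_force: [0.7, 0.7, 0.9]
grip_width: 0.0854
gripper_force: 0.0
```

>>> step_arm:
  rows:
    - [0,0,0,0,0,0]
    - [0,0,0,0,0,0]
    - [0,0,0,0,0,0]
    - [0,0,0,0,0,0]
    - [0,0,0,0,0,0]
  jaw: 1
  squeeze: 50

```text
clock: 4.12
tcp_pos: [0.5397, 0.2875, 0.1756]
orientation: [1.881, 2.516, 0.001]
contact_force: [-0.5, -0.5, -0.1]
grip_width: 0.0253
gripper_force: 0.0
```

>>> step_arm:
  rows:
    - [0,0,0,0,0,0]
    - [0,0,0,0,0,0]
    - [0,0,0,0,0,0]
    - [0,0,0,0,0,0]
    - [0,0,0,0,0,0]

```text
clock: 4.53
tcp_pos: [0.5398, 0.2876, 0.1756]
orientation: [1.881, 2.516, 0.001]
contact_force: [0.7, 0.6, 5.8]
grip_width: 0.0136
gripper_force: 49.1
```

>>> step_arm:
  rows:
    - [0,0,0.02,0,0,0]
    - [0,0,0.06,0,0,0]
    - [0,0,0.11,0,0,0]
    - [0,0,0.16,0,0,0]
    - [0,0,0.21,0,0,0]

```text
clock: 4.95
tcp_pos: [0.5384, 0.2868, 0.3016]
orientation: [-1.88, -2.515, 0.004]
contact_force: [1.0, 0.4, -4.0]
grip_width: 0.0133
gripper_force: 49.2
```

>>> step_arm:
  rows:
    - [0,0,0.05,0,0,0]
    - [0,0,0.1,0,0,0]
    - [0,0,0.15,0,0,0]
    - [0,0,0.19,0,0,0]
    - [0,0,0.2,0,0,0]

```text
clock: 5.37
tcp_pos: [0.5397, 0.2883, 0.4252]
orientation: [1.88, 2.515, 0.007]
contact_force: [1.2, 0.3, -4.0]
grip_width: 0.0137
gripper_force: 49.2
```

```bash
python3 - <<'E'
from h import *
o=r.get_obs();print(o["tcp_pos"],o["orientation"],o["contact_force"],o["grip_width"])
cv2.imwrite("pics/s2.png",eyes.grab_frame("scene")[:,:,::-1])
E
```

```text
[0.5397 0.2883 0.4252] [1.8801 2.5151 0.0072] [ 1.18    0.3389 -4.0298] 0.01365255651232693
```

View pics/s2.png

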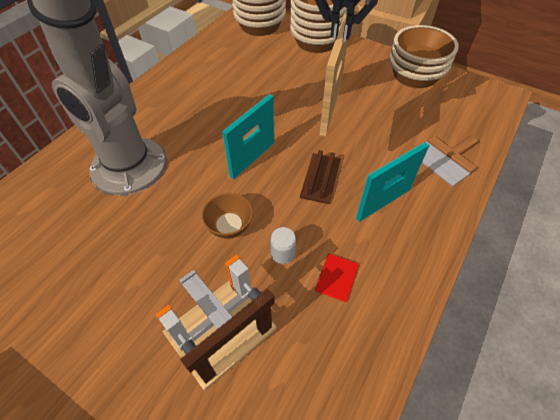

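The board is lifted upright, with its foot at about (323,133) and a 4 N load.

>>> step_arm:
  rows:
    - [-0.006,-0.03,0,0,0,-0.006]
    - [-0.015,-0.085,0,0,0,-0.018]
    - [-0.026,-0.145,0,0,0,-0.032]
    - [-0.036,-0.21,0,0,0,-0.046]
    - [-0.046,-0.27,0,0,0,-0.06]

```text
clock: 5.83
tcp_pos: [0.5103, 0.1229, 0.4183]
orientation: [-2.111, -2.324, 0.006]
contact_force: [0.8, 0.3, -3.9]
grip_width: 0.0137
gripper_force: 49.2
```

>>> step_arm:
  rows:
    - [-0.01,-0.06,0,0,0,-0.014]
    - [-0.02,-0.12,0,0,0,-0.028]
    - [-0.03,-0.18,0,0,0,-0.042]
    - [-0.04,-0.24,0,0,0,-0.056]
    - [-0.05,-0.3,0,0,0,-0.07]

```text
clock: 6.25
tcp_pos: [0.4799, -0.0565, 0.4187]
orientation: [-2.353, -2.077, 0.004]
contact_force: [1.4, -0.7, -4.9]
grip_width: 0.0132
gripper_force: 49.2
```

>>> step_arm:
  rows:
    - [-0.01,-0.06,0,0,0,-0.014]
    - [-0.02,-0.12,0,0,0,-0.028]
    - [-0.03,-0.18,0,0,0,-0.042]
    - [-0.04,-0.24,0,0,0,-0.05]
    - [-0.047,-0.28,0,0,0,-0.054]

```text
clock: 6.67
tcp_pos: [0.451, -0.2266, 0.4183]
orientation: [-2.523, -1.867, 0.005]
contact_force: [1.3, -3.0, -3.9]
grip_width: 0.0136
gripper_force: 49.2
```

>>> step_arm:
  rows:
    - [0,-0.02,0,0,0,0]
    - [0,-0.021,0,0,0,0]
    - [0,-0.021,0,0,0,0]
    - [0,-0.021,0,0,0,0]

```text
clock: 7.0
tcp_pos: [0.4537, -0.2333, 0.4199]
orientation: [-2.516, -1.877, 0.0]
contact_force: [0.4, 0.2, -3.6]
grip_width: 0.0134
gripper_force: 49.2
```

```bash
python3 - <<'E'
from h import *
o=r.get_obs();print(o["tcp_pos"],o["orientation"],o["contact_force"],o["grip_width"],o["joints"])
M=R.from_rotvec(o["orientation"]).as_matrix();print(np.degrees(np.arctan2(M[1,1],M[0,1])),M[:,2])
E
```

```text
[ 0.4537 -0.2333  0.4199] [-2.5161 -1.877   0.0002] [ 0.3965  0.2046 -3.6055] 0.013424531910796119 [ 0.6802  0.0926 -0.3549  1.6079  0.031   1.449   0.0339]
-16.554320097242826 [-0.0016  0.0019 -1.    ]
```

>>> step_arm:
  rows:
    - [0,0,-0.05,0,0,0]
    - [0,0,-0.11,0,0,0]
    - [0,0,-0.17,0,0,0]
    - [0,0,-0.23,0,0,0]
    - [0,0,-0.27,0,0,0]

```text
clock: 7.42
tcp_pos: [0.4524, -0.2325, 0.2556]
orientation: [-2.514, -1.877, 0.002]
contact_force: [-0.8, 0.1, -4.8]
grip_width: 0.0136
gripper_force: 49.2
```

>>> step_arm:
  rows:
    - [0,0,-0.04,0,0,0]
    - [0,0,-0.067,0,0,0]
    - [0,0,-0.067,0,0,0]
    - [0,0,-0.067,0,0,0]

```text
clock: 7.75
tcp_pos: [0.4535, -0.2335, 0.2186]
orientation: [-2.516, -1.877, 0.001]
contact_force: [1.0, 0.7, -3.8]
grip_width: 0.0136
gripper_force: 49.3
```

```bash
python3 - <<'E'
from h import *
o=r.get_obs();print(o["tcp_pos"],o["orientation"],o["contact_force"],o["grip_width"])
s=eyes.grab_frame("scene")[:,:,::-1];t=eyes.grab_frame("top")[:,:,::-1]
cv2.imwrite("pics/s3.png",np.hstack([cv2.resize(s[200:400,100:300],(400,400),interpolation=2),cv2.resize(t[140:300,320:480],(400,400),interpolation=2)]))
E
```

```text
[ 0.4535 -0.2335  0.2186] [-2.5165 -1.8773  0.0006] [ 1.0095  0.7033 -3.8209] 0.013604854426532816
```

View pics/s3.png

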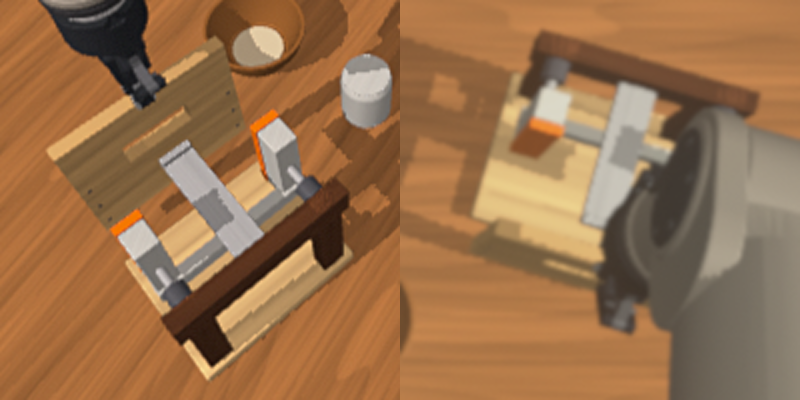

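The board stands in front of the hook with its slot facing the bar. In the scene crop its upper slot edge runs from about (124,150) to (181,108).

```bash
python3 - <<'E'
from h import *
c=eyes.camera_info("scene");E=np.linalg.inv(c["extrinsics"])
def pr(p):
    q=E[:3,:3]@p+E[:3,3];u=c["mtx"]@q;u=u[:2]/u[2];return (u-[100,200])*2
X=np.array([.9585,-.285,0]);Y=np.array([.285,.9585,0])
g=np.array([.4535,-.2335,0])
for y in(-.04,.04):
  for z in(.187,.177): print("slot edge",y,z,pr(g+X*.008+Y*y+[0,0,z]))
  print("top",pr(g+X*.008+Y*y*2.5+[0,0,.187+.055]))
E
```

```text
slot edge -0.04 0.187 [123.8094 148.076 ]
slot edge -0.04 0.177 [126.2114 152.3084]
top [ 55.0398 160.1381]
slot edge 0.04 0.187 [187.7583 103.5906]
slot edge 0.04 0.177 [189.4541 108.1097]
top [225.6804  44.6513]
```

>>> step_arm:
  rows:
    - [0.015,-0.0045,0,0,0,0]
    - [0.035,-0.0105,0,0,0,0]
    - [0.055,-0.0165,0,0,0,0]
    - [0.07,-0.021,0,0,0,0]
    - [0.08,-0.024,0,0,0,0]

```text
clock: 8.27
tcp_pos: [0.5037, -0.2501, 0.2199]
orientation: [2.519, 1.874, 0.002]
contact_force: [1.2, 0.3, -3.7]
grip_width: 0.0137
gripper_force: 49.3
```

>>> step_arm:
  rows:
    - [0.01,-0.003,0,0,0,0]
    - [0.023,-0.007,0,0,0,0]
    - [0.035,-0.01,0,0,0,0]
    - [0.035,-0.01,0,0,0,0]
    - [0.035,-0.01,0,0,0,0]

```text
clock: 8.68
tcp_pos: [0.5228, -0.2555, 0.2187]
orientation: [-2.52, -1.875, 0.0]
contact_force: [-0.7, -0.6, -4.8]
grip_width: 0.0138
gripper_force: 49.3
```

```bash
python3 - <<'E'
from h import *
o=r.get_obs();print(o["tcp_pos"],o["orientation"],o["contact_force"],o["grip_width"])
s=eyes.grab_frame("scene")[:,:,::-1]
cv2.imwrite("pics/s4.png",cv2.resize(s[220:370,130:300],(680,600),interpolation=2))
E
```

```text
[ 0.5228 -0.2555  0.2187] [-2.5198 -1.8754  0.0001] [-0.7137 -0.5836 -4.8338] 0.013777442962583531
```

View pics/s4.png

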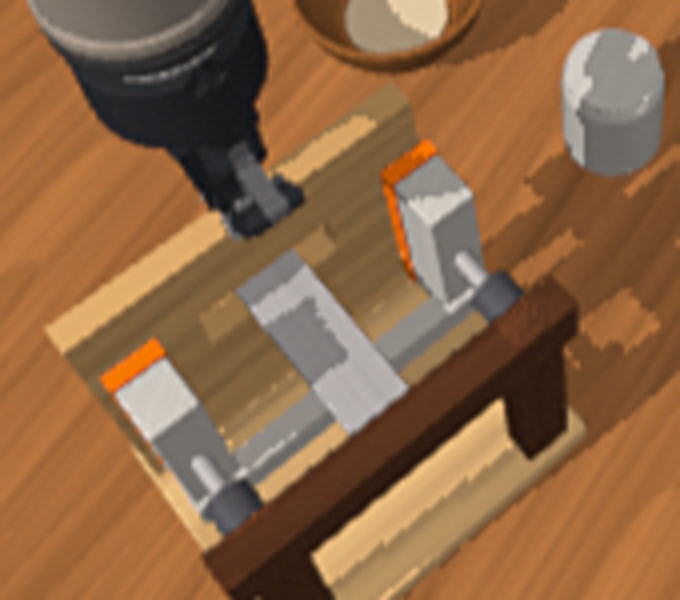

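The hook bar passes through the slot, centred, and the board sits just ahead of the pads. I'll lower it until it touches.

>>> step_arm:
  rows:
    - [0,0,-0.008,0,0,0]
    - [0,0,-0.016,0,0,0]
    - [0,0,-0.022,0,0,0]
    - [0,0,-0.022,0,0,0]
    - [0,0,-0.022,0,0,0]

```text
clock: 9.15
tcp_pos: [0.5222, -0.2555, 0.2052]
orientation: [-2.52, -1.875, 0.001]
contact_force: [-0.4, -0.2, -5.0]
grip_width: 0.0135
gripper_force: 49.3
```

>>> step_arm:
  rows:
    - [0,0,-0.002,0,0,0]
    - [0,0,-0.003,0,0,0]
    - [0,0,-0.003,0,0,0]
    - [0,0,-0.003,0,0,0]

```text
clock: 9.48
tcp_pos: [0.5227, -0.2556, 0.204]
orientation: [2.52, 1.875, 0.0]
contact_force: [-1.0, -0.7, -4.5]
grip_width: 0.0134
gripper_force: 49.3
```

>>> step_arm:
  rows:
    - [0,0,-0.002,0,0,0]
    - [0,0,-0.003,0,0,0]
    - [0,0,-0.003,0,0,0]
    - [0,0,-0.003,0,0,0]

```text
clock: 9.82
tcp_pos: [0.5226, -0.2556, 0.202]
orientation: [-2.52, -1.875, 0.0]
contact_force: [-0.5, 0.6, -4.4]
grip_width: 0.0141
gripper_force: 49.3
```

>>> step_arm:
  rows:
    - [0,0,-0.002,0,0,0]
    - [0,0,-0.002,0,0,0]
    - [0,0,-0.002,0,0,0]

```text
clock: 10.07
tcp_pos: [0.523, -0.2557, 0.2016]
orientation: [2.52, 1.875, 0.001]
contact_force: [-1.6, 1.8, 1.8]
grip_width: 0.0133
gripper_force: 50.1
```

Contact: the hook now takes the weight, so I'll release.

>>> step_arm:
  rows:
    - [0,0,0,0,0,0]
    - [0,0,0,0,0,0]
    - [0,0,0,0,0,0]
    - [0,0,0,0,0,0]
    - [0,0,0,0,0,0]
  jaw: 0.35

```text
clock: 10.48
tcp_pos: [0.5227, -0.2557, 0.2009]
orientation: [2.52, 1.875, 0.0]
contact_force: [0.3, 0.9, -0.4]
grip_width: 0.0554
gripper_force: 0.0
```

>>> step_arm:
  rows:
    - [0,0,0,0,0,0]
    - [0,0,0,0,0,0]
    - [0,0,0,0,0,0]
    - [0,0,0,0,0,0]
    - [0,0,0,0,0,0]

```text
clock: 10.9
tcp_pos: [0.5227, -0.2556, 0.2009]
orientation: [2.52, 1.875, 0.0]
contact_force: [-0.1, -0.2, 0.4]
grip_width: 0.0555
gripper_force: 0.0
```

```bash
python3 - <<'E'
from h import *
o=r.get_obs();print(o["tcp_pos"],o["orientation"],o["contact_force"],o["grip_width"])
s=eyes.grab_frame("scene")[:,:,::-1]
cv2.imwrite("pics/s5.png",cv2.resize(s[220:370,130:300],(680,600),interpolation=2))
E
```

```text
[ 0.5227 -0.2556  0.2009] [2.5203 1.8755 0.0001] [-0.0953 -0.1681  0.3964] 0.05554047202475524
```

View pics/s5.png

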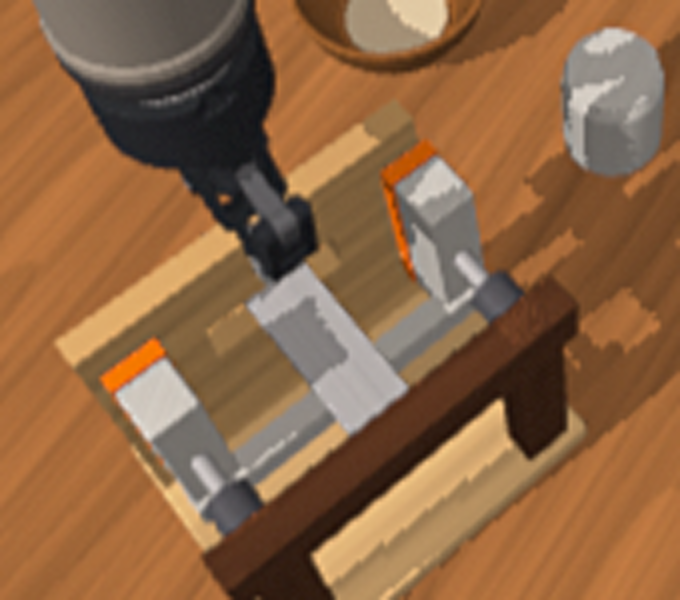

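The board hangs freely on the bar, flush and upright, clear of both fingers. I'll press with the front finger by moving along the hook's +x, tracking the force as it goes.

>>> step_arm:
  rows:
    - [0.008,-0.0024,0,0,0,0]
    - [0.016,-0.0048,0,0,0,0]
    - [0.024,-0.0071,0,0,0,0]
    - [0.027,-0.008,0,0,0,0]
    - [0.027,-0.008,0,0,0,0]

```text
clock: 11.37
tcp_pos: [0.5396, -0.2605, 0.2008]
orientation: [-2.52, -1.876, -0.001]
contact_force: [0.3, -0.4, 0.5]
grip_width: 0.0558
gripper_force: 0.0
```

>>> step_arm:
  rows:
    - [0.004,-0.0012,0,0,0,0]
    - [0.008,-0.0024,0,0,0,0]
    - [0.012,-0.0036,0,0,0,0]
    - [0.016,-0.0048,0,0,0,0]
    - [0.016,-0.0048,0,0,0,0]

```text
clock: 11.78
tcp_pos: [0.5494, -0.2636, 0.202]
orientation: [2.519, 1.875, 0.001]
contact_force: [-2.0, -0.1, 6.3]
grip_width: 0.0556
gripper_force: 2.9
```

>>> step_arm:
  rows:
    - [0.003,-0.0009,0,0,0,0]
    - [0.006,-0.0018,0,0,0,0]
    - [0.008,-0.0024,0,0,0,0]
    - [0.008,-0.0024,0,0,0,0]

```text
clock: 12.12
tcp_pos: [0.5543, -0.2651, 0.2024]
orientation: [2.519, 1.874, 0.002]
contact_force: [-1.3, 0.7, 8.2]
grip_width: 0.0553
gripper_force: 3.8
```

The upward force of 8 N is unexpected, so I'll look before going on.

```bash
python3 - <<'E'
from h import *
o=r.get_obs();print(o["tcp_pos"],o["contact_force"],o["moment"],o["grip_width"],o["gripper_force"])
s=eyes.grab_frame("scene")[:,:,::-1];w=eyes.grab_frame("wrist")[:,:,::-1]
cv2.imwrite("pics/s6.png",np.hstack([cv2.resize(s[240:360,150:270],(480,480),interpolation=2),cv2.resize(w[120:420,170:370],(320,480),interpolation=2)]))
E
```

```text
[ 0.5543 -0.2651  0.2024] [-1.2833  0.6909  8.1857] [0.2068 0.5608 0.012 ] 0.055291727516001435 3.835756634362042
```

View pics/s6.png

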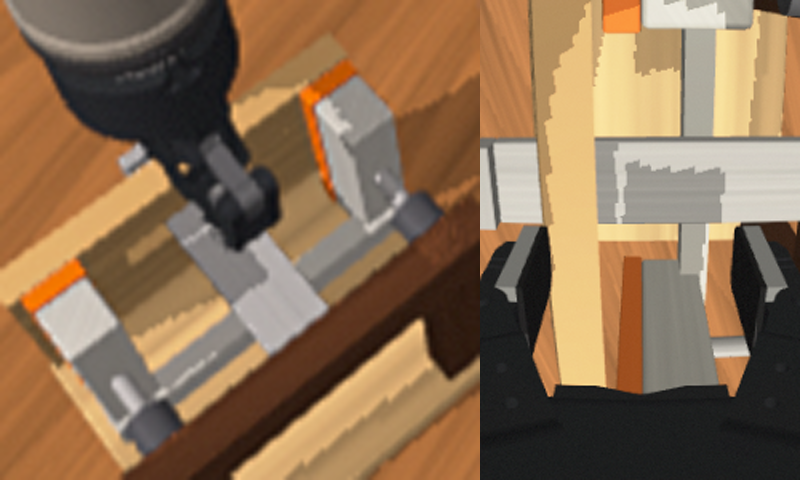

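The board's top edge is wedging under the slanted inner link of the open front finger, since it sits right beside it. I'll back off, lift out, and press with the closed fingertips instead, turned 90° so their flat sides meet the board.

>>> step_arm:
  rows:
    - [-0.01,0.003,0,0,0,0]
    - [-0.02,0.006,0,0,0,0]
    - [-0.03,0.009,0,0,0,0]
    - [-0.038,0.0113,0,0,0,0]
    - [-0.038,0.0113,0,0,0,0]

```text
clock: 12.63
tcp_pos: [0.5291, -0.2578, 0.2007]
orientation: [-2.52, -1.875, 0.001]
contact_force: [0.5, -0.2, -0.0]
grip_width: 0.0553
gripper_force: 0.0
```

```bash
python3 - <<'E'
from h import *
o=r.get_obs();print(o["tcp_pos"],o["contact_force"],o["grip_width"],o["gripper_force"])
w=eyes.grab_frame("wrist")[:,:,::-1];s=eyes.grab_frame("scene")[:,:,::-1]
cv2.imwrite("pics/s7.png",np.hstack([cv2.resize(s[240:360,150:270],(480,480),interpolation=2),cv2.resize(w[120:420,170:370],(320,480),interpolation=2)]))
E
```

```text
[ 0.5291 -0.2578  0.2007] [ 0.4657 -0.2333 -0.0325] 0.05526466645885964 0.0
```

View pics/s7.png

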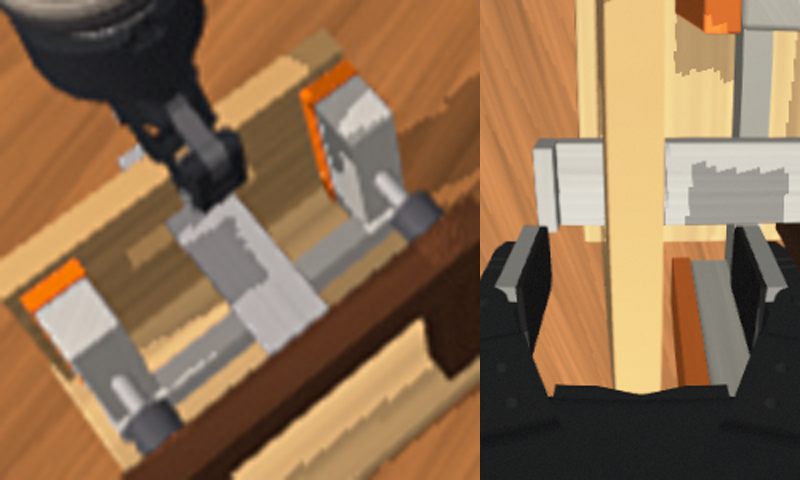

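The board hangs upright again, between the fingers and clear of both. I'll lift straight up, back off toward the robot, close the jaws and turn 90°.

>>> step_arm:
  rows:
    - [0,0,0.03,0,0,0]
    - [0,0,0.08,0,0,0]
    - [0,0,0.13,0,0,0]
    - [0,0,0.17,0,0,0]
    - [0,0,0.17,0,0,0]

```text
clock: 13.15
tcp_pos: [0.5334, -0.2588, 0.3087]
orientation: [2.514, 1.871, 0.008]
contact_force: [0.5, 0.5, 0.0]
grip_width: 0.0559
gripper_force: 0.0
```

>>> step_arm:
  rows:
    - [-0.03,0.009,0,0,0,0]
    - [-0.06,0.018,0,0,0,0]
    - [-0.09,0.027,0,0,0,0]
    - [-0.115,0.034,0,0,0,0]
    - [-0.115,0.034,0,0,0,0]
  jaw: 1

```text
clock: 13.57
tcp_pos: [0.4592, -0.2373, 0.3027]
orientation: [-2.521, -1.874, 0.002]
contact_force: [0.3, 0.3, -0.5]
grip_width: 0.0003
gripper_force: 0.0
```

>>> step_arm:
  rows:
    - [0,0,0,0,0,0.035]
    - [0,0,0,0,0,0.07]
    - [0,0,0,0,0,0.105]
    - [0,0,0,0,0,0.14]
    - [0,0,0,0,0,0.175]

```text
clock: 13.98
tcp_pos: [0.4623, -0.2377, 0.3027]
orientation: [1.91, 2.494, 0.001]
contact_force: [-0.1, -0.4, -0.7]
grip_width: 0.0
gripper_force: 0.0
```

>>> step_arm:
  rows:
    - [0,0,0,0,0,0.035]
    - [0,0,0,0,0,0.07]
    - [0,0,0,0,0,0.105]
    - [0,0,0,0,0,0.14]
    - [0,0,0,0,0,0.175]

```text
clock: 14.4
tcp_pos: [0.4623, -0.2377, 0.3026]
orientation: [1.161, 2.919, 0.001]
contact_force: [0.2, -0.3, -0.2]
grip_width: -0.0002
gripper_force: 0.0
```

>>> step_arm:
  rows:
    - [0,0,0,0,0,0.035]
    - [0,0,0,0,0,0.07]
    - [0,0,0,0,0,0.105]
    - [0,0,0,0,0,0.14]
    - [0,0,0,0,0,0.15]

```text
clock: 14.82
tcp_pos: [0.4623, -0.2378, 0.3026]
orientation: [0.447, 3.109, 0.001]
contact_force: [-0.8, 0.8, 0.7]
grip_width: -0.0004
gripper_force: 0.0
```

```bash
cat > st.py <<'E'
from h import *
o=r.get_obs();M=R.from_rotvec(o["orientation"]).as_matrix()
X=np.array([.9585,-.285,0]);Y=np.array([.285,.9585,0]);d=o["tcp_pos"]-[.5255,-.2557,0]
print("tcp",o["tcp_pos"],"hook xy",d@X,d@Y,"yaw y",np.degrees(np.arctan2(M[1,1],M[0,1])),M[:,2],o["contact_force"],"Fx",o["contact_force"]@X,o["grip_width"],o["joints"],o["clock"])
E
python3 st.py
```

```text
tcp [ 0.4623 -0.2378  0.3026] hook xy -0.06568734729950926 -0.0008118303848218072 yaw y 73.64306547158422 [ 0.0005  0.0005 -1.    ] [-0.8     0.8153  0.7149] Fx -0.9991478759173206 -0.0004121895932002556 [ 0.8118  0.1811 -0.5195  1.7767  0.0952  1.2084  1.5509] 14.8167
```

>>> step_arm:
  rows:
    - [0,0,-0.04,0,0,0]
    - [0,0,-0.09,0,0,0]
    - [0,0,-0.13,0,0,0]
    - [0,0,-0.158,0,0,0]
    - [0,0,-0.158,0,0,0]

```text
clock: 15.23
tcp_pos: [0.4598, -0.2368, 0.2043]
orientation: [-0.455, -3.103, -0.004]
contact_force: [-0.9, -0.1, -0.5]
grip_width: 0.0
gripper_force: 0.0
```

>>> step_arm:
  rows:
    - [0.015,-0.0045,0,0,0,0]
    - [0.03,-0.009,0,0,0,0]
    - [0.045,-0.0135,0,0,0,0]
    - [0.06,-0.018,0,0,0,0]
    - [0.06,-0.018,0,0,0,0]

```text
clock: 15.65
tcp_pos: [0.5004, -0.249, 0.2091]
orientation: [0.455, 3.105, 0.0]
contact_force: [-0.6, -0.5, 0.2]
grip_width: -0.0003
gripper_force: 0.0
```

>>> step_arm:
  rows:
    - [0.005,-0.0015,0,0,0,0]
    - [0.01,-0.003,0,0,0,0]
    - [0.015,-0.0045,0,0,0,0]
    - [0.02,-0.006,0,0,0,0]
    - [0.02,-0.006,0,0,0,0]

```text
clock: 16.07
tcp_pos: [0.5099, -0.2521, 0.2082]
orientation: [0.456, 3.108, 0.0]
contact_force: [0.4, 0.1, -0.1]
grip_width: -0.0002
gripper_force: 0.0
```

```bash
python3 st.py
```

```text
tcp [ 0.5099 -0.2521  0.2082] hook xy -0.016004927165887684 -0.0009992361710915339 yaw y 73.30260267414658 [ 0.0003  0.     -1.    ] [ 0.3573  0.0715 -0.0731] Fx 0.3220647426674128 -0.0001520848418457186 [ 0.749   0.3498 -0.4994  1.7906  0.1904  1.0487  1.4591] 16.0667
```

>>> step_arm:
  rows:
    - [0.003,-0.0009,0,0,0,0]
    - [0.006,-0.0018,0,0,0,0]
    - [0.01,-0.003,0,0,0,0]
    - [0.01,-0.003,0,0,0,0]

```text
clock: 16.4
tcp_pos: [0.5158, -0.2539, 0.2082]
orientation: [0.456, 3.108, 0.0]
contact_force: [0.7, 0.4, 0.9]
grip_width: -0.0001
gripper_force: 0.0
```

>>> step_arm:
  rows:
    - [0.003,-0.0009,0,0,0,0]
    - [0.006,-0.0018,0,0,0,0]
    - [0.01,-0.003,0,0,0,0]
    - [0.01,-0.003,0,0,0,0]

```text
clock: 16.73
tcp_pos: [0.5219, -0.2557, 0.2081]
orientation: [0.456, 3.108, 0.0]
contact_force: [-0.2, 0.3, -0.2]
grip_width: -0.0001
gripper_force: 0.0
```

>>> step_arm:
  rows:
    - [0.003,-0.0009,0,0,0,0]
    - [0.005,-0.0015,0,0,0,0]
    - [0.005,-0.0015,0,0,0,0]
    - [0.005,-0.0015,0,0,0,0]

```text
clock: 17.07
tcp_pos: [0.5245, -0.2565, 0.2081]
orientation: [-0.456, -3.108, -0.0]
contact_force: [-0.9, -0.2, -0.4]
grip_width: -0.0002
gripper_force: 0.0
```

```bash
python3 st.py
```

```text
tcp [ 0.5245 -0.2565  0.2081] hook xy -0.000772873561154926 -0.0010297670390872866 yaw y 73.30804949870294 [-0.0001  0.0001 -1.    ] [-0.9088 -0.2043 -0.3706] Fx -0.8128200116435969 -0.00018509096352519372 [ 0.7363  0.3747 -0.4949  1.756   0.2004  1.0612  1.4515] 17.0667
```

>>> step_arm:
  rows:
    - [0.002,-0.0006,0,0,0,0]
    - [0.005,-0.0015,0,0,0,0]
    - [0.005,-0.0015,0,0,0,0]
    - [0.005,-0.0015,0,0,0,0]

```text
clock: 17.4
tcp_pos: [0.5275, -0.2574, 0.2081]
orientation: [0.456, 3.108, 0.0]
contact_force: [1.0, 0.2, -0.3]
grip_width: 0.0002
gripper_force: 0.0
```

>>> step_arm:
  rows:
    - [0.002,-0.0006,0,0,0,0]
    - [0.005,-0.0015,0,0,0,0]
    - [0.005,-0.0015,0,0,0,0]
    - [0.005,-0.0015,0,0,0,0]

```text
clock: 17.73
tcp_pos: [0.5306, -0.2583, 0.2081]
orientation: [0.456, 3.108, 0.0]
contact_force: [0.0, -0.5, -0.3]
grip_width: -0.0002
gripper_force: 0.0
```

```bash
python3 st.py
```

```text
tcp [ 0.5306 -0.2583  0.2081] hook xy 0.005578721235341372 -0.0010053961557683732 yaw y 73.31162242561675 [ 0.0001  0.0001 -1.    ] [ 0.0367 -0.53   -0.2586] Fx 0.1862023503752131 -0.00021918660806731317 [ 0.7311  0.3848 -0.493   1.7414  0.2043  1.0664  1.4488] 17.7333
```

```bash
cat > bd.py <<'E'
from h import *
c=eyes.camera_info("scene");E=np.linalg.inv(c["extrinsics"])
X=np.array([.9585,-.285,0]);Y=np.array([.285,.9585,0]);H=np.array([.5255,-.2557,0])
i=eyes.grab_frame("scene");cv2.imwrite("pics/last.png",i[:,:,::-1])
for y in(-.055,.06):
  for z in (.225,):
    for x in np.arange(-.03,.045,.004):
      p=H+X*x+Y*y+[0,0,z];q=c["mtx"]@(E[:3,:3]@p+E[:3,3]);u=q[:2]/q[2]
      print(y,round(x,3),u.round(1),cv2.getRectSubPix(i,(1,1),tuple(map(float,u)))[0,0])
def org(im):
  h=cv2.cvtColor(im,cv2.COLOR_RGB2HSV);m=cv2.inRange(h,(5,230,150),(18,255,255));m[:240]=0;m[:,:140]=0;m[:,280:]=0
  n,_,s,ce=cv2.connectedComponentsWithStats(m);print([(s[k,4],ce[k].round(1)) for k in range(1,n) if s[k,4]>15])
org(cv2.imread("pics/scene0.png")[:,:,::-1].copy());org(i)
E
python3 bd.py
```

```text
-0.055 -0.03 [160.1 283.3] [152  98  53]
-0.055 -0.026 [161.2 284.8] [168 107  59]
-0.055 -0.022 [162.3 286.2] [160 101  55]
-0.055 -0.018 [163.4 287.6] [162 103  56]
-0.055 -0.014 [164.5 289.1] [167 107  59]
-0.055 -0.01 [165.6 290.5] [221 169 106]
-0.055 -0.006 [166.7 292. ] [224 174 110]
-0.055 -0.002 [167.8 293.5] [225 176 111]
-0.055 0.002 [168.9 295. ] [228 175 110]
-0.055 0.006 [170.  296.4] [134 103  64]
-0.055 0.01 [171.2 297.9] [126  96  62]
-0.055 0.014 [172.3 299.4] [123  93  59]
-0.055 0.018 [173.5 300.9] [115  88  56]
-0.055 0.022 [174.6 302.5] [130 100  63]
-0.055 0.026 [175.8 304. ] [131 100  63]
-0.055 0.03 [176.9 305.5] [128  98  61]
-0.055 0.034 [178.1 307. ] [117  90  57]
-0.055 0.038 [179.2 308.6] [122  93  59]
-0.055 0.042 [180.4 310.1] [127  97  61]
0.06 -0.03 [208.5 249.2] [20 23 25]
0.06 -0.026 [209.6 250.5] [31 27 27]
0.06 -0.022 [210.8 251.8] [145  92  52]
0.06 -0.018 [211.9 253.1] [170 106  58]
0.06 -0.014 [213.1 254.4] [173 115  65]
0.06 -0.01 [214.2 255.7] [216 164 102]
0.06 -0.006 [215.4 257. ] [202 154  97]
0.06 -0.002 [216.6 258.3] [154 117  74]
0.06 0.002 [217.7 259.6] [152 116  73]
0.06 0.006 [218.9 260.9] [123  95  59]
0.06 0.01 [220.1 262.3] [127  97  61]
0.06 0.014 [221.3 263.6] [119  91  57]
0.06 0.018 [222.5 265. ] [122  93  59]
0.06 0.022 [223.7 266.3] [121  93  61]
0.06 0.026 [224.9 267.7] [118  89  58]
0.06 0.03 [226.1 269. ] [144  80  34]
0.06 0.034 [227.3 270.4] [228 100   6]
0.06 0.038 [228.5 271.8] [198  95  33]
0.06 0.042 [229.7 273.1] [178 126 101]
[(np.int32(84), array([230.3, 264.7])), (np.int32(71), array([162.8, 310.8]))]
[(np.int32(71), array([230.3, 265.6])), (np.int32(65), array([162.8, 310.8]))]
```

```bash
python3 - <<'E'
from h import *
c=eyes.camera_info("scene");E=np.linalg.inv(c["extrinsics"])
X=np.array([.9585,-.285,0]);Y=np.array([.285,.9585,0]);H=np.array([.5255,-.2557,0])
i=cv2.imread("pics/last.png")[:,:,::-1]
pr=lambda x,y,z:(lambda q:q[:2]/q[2])(c["mtx"]@(E[:3,:3]@(H+X*x+Y*y+[0,0,z])+E[:3,3]))
print("tips_ahead",r.tips_ahead,"tip",pr(.0056,-.001,.194),"tip if z .23",pr(.0056,-.001,.23))
print("board top front/back mid",pr(-.012,0,.225),pr(.004,0,.225), "slot back",pr(.004,0,.17))
g=i.max(2)
for v in range(250,300,2): print(v," ".join("%3d"%k for k in g[v,165:225:3]))
E
```

```text
tips_ahead 0.014 tip [196.393  285.8025] tip if z .23 [193.0709 278.0232]
board top front/back mid [188.9504 272.6974] [193.5126 278.2681] slot back [198.4317 289.8317]
250  51  50  48  44  37  30  29  27  27  27  25  26  33  29  29  27 181 167 160 211
252  39  37  36  34  32  32  30  30  26  28  29  25 170  29  28  84 167 159 208 155
254  40  39  36  37  34  30  30  27  25  29  25  29 203  28  25 169 166 211 155 154
256  39  38  39  36  35  33  32  29  27  26  25  32  53  25  35 167 209 213 154 156
258  41  40  37  38  33  32  30  31  29  28  27  37  30  25 101 208 180 154 155 125
260  42  40  39  37  34  36  33  33  28  31  30  35  31  25 209 215 152 156 131 127
262  38  39  39  38  37  35  27  27  26  26  29  28  26  68 219 154 157 138 126 124
264  38  27  28  31  38  29  26  30  33  27  29  40 140 214 155 156 140 125 124 118
266  36  27  25  27  28  25  24  28  29  25  28 123 218 178 155 141 125 127 118 123
268  31  24  26  28  29  31  31  27  31  25  28 172 153 156 146 124 126 122 123 122
270  50  28  29  32  33  35  30  30  29  30  30 108 156 149 124 127 119 122 124 119
272  56
[... 468 characters left out ...]
 126 123 162 121 126 128 117
284 161 160 183 222 224 222 225 169 126 126 118 125 127 123 158 160 156 128 116 115
286 162 168 220 224 223 225 180 123 126 117 122 127 124 127 143 161 159 117 116 121
288 160 216 225 224 225 192 123 126 116 121 128 123 127 168 181 158 118 114 120 127
290 206 225 224 225 194 122 127 117 121 129 126 130 155 182 184 129 116 118 128 121
292 226 224 225 209 122 127 120 118 131 126 127 173 187 181 183 190 113 128 121 123
294 225 225 221 118 127 120 118 130 128 128 139 189 186 184 145 185 150 120 123 122
296 225 229 122 126 123 115 129 128 166 146 188 187 188 152 125 183 185 117 123 120
298 228 130 126 122 113 129 129 130 164 148 188 189 149 132 131 183 184 163 120 133
```

The numbers agree that the closed tips are about 19 mm behind the reported TCP, not 14 mm ahead. The first wrist picture puts the open tips 33 mm behind, and the scene pixels show the tips skimming over the board's top. So the fist is passing over the board. I'll back off and come in about 36 mm lower.

>>> step_arm:
  rows:
    - [0,0,0.015,0,0,0]
    - [-0.03,0.009,0.02,0,0,0]
    - [-0.065,0.0195,0.02,0,0,0]
    - [-0.1,0.03,0.02,0,0,0]
    - [-0.115,0.0345,0.02,0,0,0]

```text
clock: 18.2
tcp_pos: [0.4593, -0.2371, 0.2206]
orientation: [-0.456, -3.107, 0.001]
contact_force: [-1.2, -0.9, -0.6]
grip_width: -0.0
gripper_force: 0.0
```

>>> step_arm:
  rows:
    - [0,0,0,0,0,0]
    - [0,0,-0.03,0,0,0]
    - [0,0,-0.06,0,0,0]
    - [0,0,-0.08,0,0,0]
    - [0,0,-0.08,0,0,0]

```text
clock: 18.62
tcp_pos: [0.4607, -0.2372, 0.1699]
orientation: [-0.455, -3.105, -0.002]
contact_force: [-0.8, 0.2, -0.0]
grip_width: 0.0004
gripper_force: 0.0
```

```bash
python3 st.py; python3 bd.py | awk '$1<0 && /^-0/' | sed -n 4,11p
```

```text
tcp [ 0.4607 -0.2372  0.1699] hook xy -0.06735670030789799 -0.000687746416535175 yaw y 73.32069463751866 [-0.0032  0.0021 -1.    ] [-0.8312  0.2289 -0.034 ] Fx -0.8619772761094782 0.0004378072878347647 [ 0.7784  0.3126 -0.5048  1.9399  0.1842  0.9379  1.4637] 18.6167
-0.055 -0.018 [163.4 287.6] [162 102  56]
-0.055 -0.014 [164.5 289.1] [164 103  56]
-0.055 -0.01 [165.6 290.5] [217 163 101]
-0.055 -0.006 [166.7 292. ] [225 175 110]
-0.055 -0.002 [167.8 293.5] [225 175 112]
-0.055 0.002 [168.9 295. ] [229 178 112]
-0.055 0.006 [170.  296.4] [169 128  81]
-0.055 0.01 [171.2 297.9] [122  93  59]
```

>>> step_arm:
  rows:
    - [0.008,-0.0024,0,0,0,0]
    - [0.016,-0.0048,0,0,0,0]
    - [0.024,-0.0071,0,0,0,0]
    - [0.03,-0.0089,0,0,0,0]
    - [0.03,-0.0089,0,0,0,0]

```text
clock: 19.08
tcp_pos: [0.4809, -0.2432, 0.1726]
orientation: [0.456, 3.107, 0.0]
contact_force: [-0.1, 0.2, -1.1]
grip_width: -0.0
gripper_force: 0.0
```

>>> step_arm:
  rows:
    - [0.006,-0.0018,0,0,0,0]
    - [0.012,-0.0036,0,0,0,0]
    - [0.018,-0.0054,0,0,0,0]
    - [0.023,-0.0068,0,0,0,0]
    - [0.023,-0.0068,0,0,0,0]

```text
clock: 19.5
tcp_pos: [0.4939, -0.2471, 0.1721]
orientation: [0.456, 3.108, 0.0]
contact_force: [0.3, 0.1, 0.3]
grip_width: -0.0
gripper_force: 0.0
```

>>> step_arm:
  rows:
    - [0.004,-0.0012,0,0,0,0]
    - [0.008,-0.0024,0,0,0,0]
    - [0.012,-0.0036,0,0,0,0]
    - [0.015,-0.0045,0,0,0,0]
    - [0.015,-0.0045,0,0,0,0]

```text
clock: 19.92
tcp_pos: [0.5027, -0.2497, 0.1721]
orientation: [0.456, 3.108, 0.0]
contact_force: [-0.7, -0.7, 0.6]
grip_width: 0.0001
gripper_force: 0.0
```

```bash
python3 st.py; python3 bd.py | awk '/^-0/||/int/' | sed -n '5,13p;20,22p'
```

```text
tcp [ 0.5027 -0.2497  0.1721] hook xy -0.023543553958773934 -0.0007924371905861608 yaw y 73.31110459003952 [ 0.0004  0.0001 -1.    ] [-0.701  -0.6694  0.6022] Fx -0.48109450725165526 0.00013387003730260102 [ 0.7442  0.3763 -0.4926  1.8447  0.2118  0.9721  1.4402] 19.9167
-0.055 -0.014 [164.5 289.1] [191 135  81]
-0.055 -0.01 [165.6 290.5] [224 174 109]
-0.055 -0.006 [166.7 292. ] [224 173 110]
-0.055 -0.002 [167.8 293.5] [227 176 110]
-0.055 0.002 [168.9 295. ] [199 152  96]
-0.055 0.006 [170.  296.4] [125  96  61]
-0.055 0.01 [171.2 297.9] [129  99  62]
-0.055 0.014 [172.3 299.4] [121  92  59]
-0.055 0.018 [173.5 300.9] [120  91  58]
[(np.int32(84), array([230.3, 264.7])), (np.int32(71), array([162.8, 310.8]))]
[(np.int32(77), array([230.6, 264.8])), (np.int32(67), array([162.8, 310.8]))]
```

>>> step_arm:
  rows:
    - [0.003,-0.0009,0,0,0,0]
    - [0.006,-0.0018,0,0,0,0]
    - [0.009,-0.0027,0,0,0,0]
    - [0.012,-0.0036,0,0,0,0]
    - [0.012,-0.0036,0,0,0,0]

```text
clock: 20.38
tcp_pos: [0.5096, -0.2519, 0.1722]
orientation: [0.456, 3.108, -0.0]
contact_force: [-3.1, 1.4, 1.7]
grip_width: 0.0001
gripper_force: 1.9
```

>>> step_arm:
  rows:
    - [0.003,-0.0009,0,0,0,0]
    - [0.006,-0.0018,0,0,0,0]
    - [0.009,-0.0027,0,0,0,0]
    - [0.012,-0.0036,0,0,0,0]
    - [0.012,-0.0036,0,0,0,0]

```text
clock: 20.8
tcp_pos: [0.5137, -0.2532, 0.1726]
orientation: [-0.455, -3.101, -0.0]
contact_force: [-15.0, 4.9, 16.1]
grip_width: -0.0001
gripper_force: 9.9
```

```bash
python3 st.py; python3 bd.py | awk '/^-0/||/int/' | sed -n '5,16p;20,22p'
```

```text
tcp [ 0.5137 -0.2532  0.1726] hook xy -0.01202990014364494 -0.0009708648608600742 yaw y 73.2915805003579 [-0.0067  0.001  -1.    ] [-15.0241   4.8554  16.1272] Fx -15.784388498536932 -6.06738927463315e-05 [ 0.7326  0.3973 -0.4881  1.8127  0.2195  0.992   1.4338] 20.8
-0.055 -0.014 [164.5 289.1] [164 104  57]
-0.055 -0.01 [165.6 290.5] [179 113  62]
-0.055 -0.006 [166.7 292. ] [181 115  63]
-0.055 -0.002 [167.8 293.5] [183 117  64]
-0.055 0.002 [168.9 295. ] [179 112  60]
-0.055 0.006 [170.  296.4] [196 135  80]
-0.055 0.01 [171.2 297.9] [229 179 112]
-0.055 0.014 [172.3 299.4] [228 178 112]
-0.055 0.018 [173.5 300.9] [228 177 111]
-0.055 0.022 [174.6 302.5] [221 171 107]
-0.055 0.026 [175.8 304. ] [105  80  50]
-0.055 0.03 [176.9 305.5] [100  76  48]
[(np.int32(84), array([230.3, 264.7])), (np.int32(71), array([162.8, 310.8]))]
[(np.int32(71), array([231.6, 266.5])), (np.int32(59), array([163.8, 312.6]))]
```

The force is 16 N with 16 N upward, and the board's top has moved farther than the finger, so the board is tilting instead of sliding. The fix is to back off, pinch the bar from above again, deeper this time, and carry the board squarely into the pads.

>>> step_arm:
  rows:
    - [-0.006,0.0018,0,0,0,0]
    - [-0.015,0.0045,0,0,0,0]
    - [-0.03,0.009,0,0,0,0]
    - [-0.045,0.0135,0,0,0,0]
    - [-0.06,0.018,0,0,0,0]

```text
clock: 21.27
tcp_pos: [0.48, -0.243, 0.172]
orientation: [0.456, 3.108, 0.0]
contact_force: [-0.6, 0.1, 0.2]
grip_width: 0.0002
gripper_force: 0.0
```

>>> step_arm:
  rows:
    - [-0.02,0.006,0.03,0,0,0]
    - [-0.02,0.006,0.08,0,0,0]
    - [-0.02,0.006,0.14,0,0,0]
    - [-0.02,0.006,0.2,0,0,0]
    - [-0.02,0.006,0.22,0,0,0]

```text
clock: 21.68
tcp_pos: [0.4705, -0.24, 0.3096]
orientation: [0.455, 3.101, -0.004]
contact_force: [1.4, -0.7, -0.1]
grip_width: -0.0001
gripper_force: 0.0
```

>>> step_arm:
  rows:
    - [0,0,0,0,0,-0.035]
    - [0,0,0,0,0,-0.07]
    - [0,0,0,0,0,-0.105]
    - [0,0,0,0,0,-0.14]
    - [0,0,0,0,0,-0.175]
  jaw: 0.35

```text
clock: 22.1
tcp_pos: [0.4682, -0.2395, 0.3039]
orientation: [1.29, 2.864, -0.0]
contact_force: [0.0, -1.0, -0.1]
grip_width: 0.0554
gripper_force: 0.0
```

>>> step_arm:
  rows:
    - [0,0,0,0,0,-0.035]
    - [0,0,0,0,0,-0.07]
    - [0,0,0,0,0,-0.105]
    - [0,0,0,0,0,-0.14]
    - [0,0,0,0,0,-0.175]

```text
clock: 22.52
tcp_pos: [0.4682, -0.2394, 0.3038]
orientation: [2.019, 2.406, 0.0]
contact_force: [-0.3, -0.0, -0.1]
grip_width: 0.0559
gripper_force: 0.0
```

>>> step_arm:
  rows:
    - [0,0,0,0,0,-0.035]
    - [0,0,0,0,0,-0.07]
    - [0,0,0,0,0,-0.105]
    - [0,0,0,0,0,-0.14]
    - [0,0,0,0,0,-0.15]

```text
clock: 22.93
tcp_pos: [0.4682, -0.2394, 0.3038]
orientation: [2.526, 1.868, 0.0]
contact_force: [-0.3, -0.3, -0.1]
grip_width: 0.0554
gripper_force: 0.0
```

```bash
python3 st.py; python3 bd.py
```

```text
tcp [ 0.4682 -0.2394  0.3038] hook xy -0.059553707262122474 -0.0007484760418523137 yaw y -17.01963251010921 [ 0.0002 -0.0001 -1.    ] [-0.2829 -0.302  -0.1095] Fx -0.1850617480869786 0.05542953379602304 [ 0.6605  0.1735 -0.3493  1.7714  0.0633  1.2074 -0.0035] 22.9333
-0.055 -0.03 [160.1 283.3] [160 102  57]
-0.055 -0.026 [161.2 284.8] [167 107  58]
-0.055 -0.022 [162.3 286.2] [159 101  55]
-0.055 -0.018 [163.4 287.6] [171 113  63]
-0.055 -0.014 [164.5 289.1] [222 169 106]
-0.055 -0.01 [165.6 290.5] [222 171 108]
-0.055 -0.006 [166.7 292. ] [224 173 109]
-0.055 -0.002 [167.8 293.5] [196 150  94]
-0.055 0.002 [168.9 295. ] [132 101  63]
-0.055 0.006 [170.  296.4] [138 105  66]
-0.055 0.01 [171.2 297.9] [135 103  66]
-0.055 0.014 [172.3 299.4] [125  96  61]
-0.055 0.018 [173.5 300.9] [132 101  64]
-0.055 0.022 [174.6 302.5] [144 111  69]
-0.055 0.026 [175.8 304. ] [143 109  68]
-0.055 0.03 [176.9 305.5] [141 108  68]
-0.055 0.034 [178.1 307. ] [132 101  65]
-0.055 0.038 [179.2 308.6] [131 100  63]
-0.055 0.042 [180.4 310.1] [134 103  65]
0.06 -0.03 [208.5 249.2] [177 112  62]
0.06 -0.0
[... 154 characters left out ...]
6 -0.01 [214.2 255.7] [211 161 100]
0.06 -0.006 [215.4 257. ] [214 163 102]
0.06 -0.002 [216.6 258.3] [185 140  88]
0.06 0.002 [217.7 259.6] [134 104  65]
0.06 0.006 [218.9 260.9] [139 106  67]
0.06 0.01 [220.1 262.3] [130  99  64]
0.06 0.014 [221.3 263.6] [131 100  64]
0.06 0.018 [222.5 265. ] [134 103  66]
0.06 0.022 [223.7 266.3] [131 101  65]
0.06 0.026 [224.9 267.7] [139 100  64]
0.06 0.03 [226.1 269. ] [186 102  39]
0.06 0.034 [227.3 270.4] [228 101  10]
0.06 0.038 [228.5 271.8] [197  95  33]
0.06 0.042 [229.7 273.1] [178 127 100]
[(np.int32(84), array([230.3, 264.7])), (np.int32(71), array([162.8, 310.8]))]
[(np.int32(77), array([230.6, 264.8])), (np.int32(66), array([162.9, 310.7]))]
```

>>> step_arm:
  rows:
    - [0.03,-0.009,0,0,0,0.002]
    - [0.06,-0.018,0,0,0,0.002]
    - [0.085,-0.025,0,0,0,0.002]
    - [0.09,-0.027,0,0,0,0.002]
    - [0.09,-0.027,0,0,0,0.002]

```text
clock: 23.4
tcp_pos: [0.5229, -0.2557, 0.3035]
orientation: [-2.513, -1.884, -0.0]
contact_force: [-0.7, -0.2, -0.1]
grip_width: 0.0557
gripper_force: 0.0
```

```bash
python3 st.py; python3 - <<'E'
from h import *
i=eyes.grab_frame("wrist");cv2.imwrite("pics/w9.png",i[:,:,::-1])
o=r.get_obs()
for v in (150,180,290):
  row=i[v].astype(int);print(v,[(u,*row[u]) for u in range(225,315,4)])
X=np.array([.9585,-.285,0])
for u in (250,260,270,280,290): print(u,[round(float((wristz((u,v),.225,o["tcp_pos"],o["orientation"])-[.5255,-.2557,0])@X),4) for v in (150,180,290)])
E
```

```text
tcp [ 0.5229 -0.2557  0.3035] hook xy -0.0025233269213783835 -0.0007863658396941781 yaw y -16.26688121862086 [-0.0004  0.0006 -1.    ] [-0.6654 -0.1861 -0.0887] Fx -0.5847395783662869 0.05570913897323517 [ 0.6276  0.274  -0.3471  1.6482  0.0971  1.2369 -0.0234] 23.4
150 [(225, np.int64(173), np.int64(116), np.int64(70)), (229, np.int64(188), np.int64(125), np.int64(74)), (233, np.int64(198), np.int64(132), np.int64(79)), (237, np.int64(204), np.int64(137), np.int64(84)), (241, np.int64(198), np.int64(132), np.int64(79)), (245, np.int64(233), np.int64(198), np.int64(136)), (249, np.int64(237), np.int64(203), np.int64(140)), (253, np.int64(242), np.int64(213), np.int64(147)), (257, np.int64(245), np.int64(219), np.int64(151)), (261, np.int64(241), np.int64(208), np.int64(142)), (265, np.int64(237), np.int64(198), np.int64(131)), (269, np.int64(237), np.int64(199), np.int64(131)), (273, np.int64(236), np.int64(196), np.int64(129)), (277, np.int64(237), np.int64(199), np.int64(132)), (281, np.int64(236), np.int64(197), np.int64(130)), (285, np.int64(245), np.int64(218), np.int64(151)), (
[... 2196 characters left out ...]
246), np.int64(214), np.int64(139)), (277, np.int64(246), np.int64(214), np.int64(141)), (281, np.int64(222), np.int64(166), np.int64(106)), (285, np.int64(208), np.int64(139), np.int64(83)), (289, np.int64(187), np.int64(125), np.int64(74)), (293, np.int64(136), np.int64(78), np.int64(38)), (297, np.int64(158), np.int64(80), np.int64(32)), (301, np.int64(248), np.int64(149), np.int64(62)), (305, np.int64(249), np.int64(150), np.int64(63)), (309, np.int64(163), np.int64(129), np.int64(106)), (313, np.int64(199), np.int64(196), np.int64(180))]
250 [-0.0202, -0.0204, -0.022]
260 [-0.0128, -0.0128, -0.0134]
270 [-0.0054, -0.0053, -0.0049]
280 [0.002, 0.0023, 0.0037]
290 [0.0094, 0.0098, 0.0122]
```

The wrist pixels put the board centre at hook x ≈ −3 mm, right under the tool. I'll descend now.

>>> step_arm:
  rows:
    - [0,0,-0.03,0,0,0]
    - [0,0,-0.07,0,0,0]
    - [0,0,-0.11,0,0,0]
    - [0,0,-0.14,0,0,0]
    - [0,0,-0.16,0,0,0]

```text
clock: 23.87
tcp_pos: [0.5206, -0.2554, 0.2062]
orientation: [-2.513, -1.882, 0.003]
contact_force: [-0.0, -0.3, 0.3]
grip_width: 0.0554
gripper_force: 0.0
```

>>> step_arm:
  rows:
    - [0,0,-0.015,0,0,0]
    - [0,0,-0.03,0,0,0]
    - [0,0,-0.045,0,0,0]
    - [0,0,-0.05,0,0,0]
    - [0,0,-0.05,0,0,0]

```text
clock: 24.28
tcp_pos: [0.5224, -0.2557, 0.1776]
orientation: [-2.514, -1.883, 0.001]
contact_force: [-0.9, -0.2, -0.4]
grip_width: 0.0553
gripper_force: 0.0
```

>>> step_arm:
  rows:
    - [0,0,0,0,0,0]
    - [0,0,0,0,0,0]
    - [0,0,0,0,0,0]
    - [0,0,0,0,0,0]
    - [0,0,0,0,0,0]
  jaw: 1
  squeeze: 30

```text
clock: 24.7
tcp_pos: [0.5233, -0.256, 0.1788]
orientation: [2.513, 1.883, 0.001]
contact_force: [0.2, 1.1, 2.8]
grip_width: 0.0155
gripper_force: 31.0
```

>>> step_arm:
  rows:
    - [0,0,0,0,0,0]
    - [0,0,0,0,0,0]
    - [0,0,0,0,0,0]

```text
clock: 24.95
tcp_pos: [0.5232, -0.256, 0.1788]
orientation: [2.513, 1.883, 0.001]
contact_force: [-0.0, -1.4, 5.7]
grip_width: 0.0155
gripper_force: 31.4
```

```bash
python3 st.py; python3 bd.py | awk '/^-0/||/int/' | sed -n '3,11p;20,22p'
```

```text
tcp [ 0.5232 -0.256   0.1788] hook xy -0.0021096043200927784 -0.0009149853654492751 yaw y -16.33440559977434 [ 0.0014 -0.0006 -1.    ] [-0.0498 -1.4011  5.6908] Fx 0.3515550373334728 0.015451154270271765 [ 0.614   0.3804 -0.3378  1.7984  0.1482  0.9861 -0.0684] 24.95
-0.055 -0.022 [162.3 286.2] [157  99  53]
-0.055 -0.018 [163.4 287.6] [160 102  56]
-0.055 -0.014 [164.5 289.1] [164 104  58]
-0.055 -0.01 [165.6 290.5] [218 165 102]
-0.055 -0.006 [166.7 292. ] [223 172 108]
-0.055 -0.002 [167.8 293.5] [223 172 108]
-0.055 0.002 [168.9 295. ] [227 172 107]
-0.055 0.006 [170.  296.4] [131 101  63]
-0.055 0.01 [171.2 297.9] [126  97  61]
[(np.int32(84), array([230.3, 264.7])), (np.int32(71), array([162.8, 310.8]))]
[(np.int32(45), array([231.4, 260.4])), (np.int32(67), array([162.8, 310.8]))]
```

>>> step_arm:
  rows:
    - [0,0,0.001,0,0,0]
    - [0,0,0.001,0,0,0]
    - [0,0,0.001,0,0,0]

```text
clock: 25.25
tcp_pos: [0.523, -0.2559, 0.1789]
orientation: [2.514, 1.883, 0.001]
contact_force: [0.7, -0.8, 2.8]
grip_width: 0.0157
gripper_force: 31.0
```

>>> step_arm:
  rows:
    - [0.005,-0.0015,0,0,0,0]
    - [0.01,-0.003,0,0,0,0]
    - [0.015,-0.0045,0,0,0,0]
    - [0.02,-0.006,0,0,0,0]
    - [0.02,-0.006,0,0,0,0]

```text
clock: 25.67
tcp_pos: [0.5318, -0.2588, 0.1789]
orientation: [-2.511, -1.88, 0.007]
contact_force: [-8.9, 2.5, 13.2]
grip_width: 0.0151
gripper_force: 32.6
```

>>> step_arm:
  rows:
    - [0.003,-0.0009,0,0,0,0]
    - [0.006,-0.0018,0,0,0,0]
    - [0.009,-0.0027,0,0,0,0]
    - [0.009,-0.0027,0,0,0,0]

```text
clock: 26.0
tcp_pos: [0.5368, -0.2604, 0.1789]
orientation: [-2.511, -1.879, 0.008]
contact_force: [-9.8, 2.8, 13.9]
grip_width: 0.0152
gripper_force: 32.7
```

```bash
python3 st.py; python3 bd.py | awk '/^-0/||/int/' | sed -n '5,18p;20,22p'
```

```text
tcp [ 0.5368 -0.2604  0.1789] hook xy 0.012111993694317903 -0.0012576090643024295 yaw y -16.36565056106258 [-0.0073  0.0015 -1.    ] [-9.8122  2.8206 13.8577] Fx -10.208884679330053 0.015229881107926647 [ 0.6037  0.407  -0.3333  1.7581  0.1544  1.0096 -0.0734] 26.0
-0.055 -0.014 [164.5 289.1] [163 104  57]
-0.055 -0.01 [165.6 290.5] [178 113  61]
-0.055 -0.006 [166.7 292. ] [180 114  62]
-0.055 -0.002 [167.8 293.5] [181 114  62]
-0.055 0.002 [168.9 295. ] [195 135  79]
-0.055 0.006 [170.  296.4] [224 175 111]
-0.055 0.01 [171.2 297.9] [222 173 109]
-0.055 0.014 [172.3 299.4] [224 174 110]
-0.055 0.018 [173.5 300.9] [212 162 102]
-0.055 0.022 [174.6 302.5] [125  95  60]
-0.055 0.026 [175.8 304. ] [124  95  60]
-0.055 0.03 [176.9 305.5] [116  89  56]
-0.055 0.034 [178.1 307. ] [122  93  58]
-0.055 0.038 [179.2 308.6] [132 100  63]
[(np.int32(84), array([230.3, 264.7])), (np.int32(71), array([162.8, 310.8]))]
[(np.int32(45), array([231.6, 260.4])), (np.int32(59), array([163.1, 311.1]))]
```

>>> step_arm:
  rows:
    - [0,0,0.002,0,0,0]
    - [0,0,0.003,0,0,0]
    - [0,0,0.003,0,0,0]
    - [0,0,0.003,0,0,0]

```text
clock: 26.38
tcp_pos: [0.5387, -0.2608, 0.1791]
orientation: [-2.513, -1.881, 0.003]
contact_force: [-2.5, 0.0, -6.3]
grip_width: 0.0155
gripper_force: 30.0
```

```bash
python3 st.py
```

```text
tcp [ 0.5387 -0.2608  0.1791] hook xy 0.014080823527335367 -0.0011485215683677723 yaw y -16.347620987825326 [-0.0032  0.0011 -1.    ] [-2.4758  0.011  -6.3332] Fx -2.376188143975994 0.015536657078394156 [ 0.6039  0.4076 -0.3335  1.7566  0.1541  1.0064 -0.0727] 26.3833
```

>>> step_arm:
  rows:
    - [0.002,-0.0006,-0.001,0,0,0]
    - [0.005,-0.0015,-0.001,0,0,0]
    - [0.008,-0.0024,-0.001,0,0,0]
    - [0.008,-0.0024,-0.001,0,0,0]

```text
clock: 26.72
tcp_pos: [0.5432, -0.2622, 0.179]
orientation: [-2.512, -1.881, 0.004]
contact_force: [-7.8, 2.1, -1.4]
grip_width: 0.0153
gripper_force: 30.4
```

```bash
python3 st.py; python3 bd.py | awk '/^-0/||/int/' | sed -n '7,18p;20,22p'
```

```text
tcp [ 0.5432 -0.2622  0.179 ] hook xy 0.018806825477108498 -0.0011537486653717254 yaw y -16.34642029218289 [-0.0043  0.0012 -1.    ] [-7.7856  2.1008 -1.427 ] Fx -8.061268971133469 0.015327272700766848 [ 0.6008  0.4156 -0.3323  1.7446  0.1561  1.0117 -0.0742] 26.7167
-0.055 -0.006 [166.7 292. ] [181 115  64]
-0.055 -0.002 [167.8 293.5] [182 115  62]
-0.055 0.002 [168.9 295. ] [181 115  63]
-0.055 0.006 [170.  296.4] [171 108  59]
-0.055 0.01 [171.2 297.9] [219 164 103]
-0.055 0.014 [172.3 299.4] [224 173 108]
-0.055 0.018 [173.5 300.9] [223 172 107]
-0.055 0.022 [174.6 302.5] [226 174 109]
-0.055 0.026 [175.8 304. ] [156 118  74]
-0.055 0.03 [176.9 305.5] [123  95  60]
-0.055 0.034 [178.1 307. ] [123  94  60]
-0.055 0.038 [179.2 308.6] [114  87  56]
[(np.int32(84), array([230.3, 264.7])), (np.int32(71), array([162.8, 310.8]))]
[(np.int32(48), array([233.4, 262.8])), (np.int32(57), array([164.7, 313.7]))]
```

>>> step_arm:
  rows:
    - [0.002,-0.0006,0,0,0,0]
    - [0.004,-0.0012,0,0,0,0]
    - [0.006,-0.0018,0,0,0,0]
    - [0.006,-0.0018,0,0,0,0]
    - [0.006,-0.0018,0,0,0,0]

```text
clock: 27.18
tcp_pos: [0.5457, -0.2628, 0.179]
orientation: [-2.511, -1.88, 0.006]
contact_force: [-10.9, 2.2, 1.2]
grip_width: 0.0154
gripper_force: 30.8
```

>>> step_arm:
  rows:
    - [0,0,0,0,0,0]
    - [0,0,0,0,0,0]
    - [0,0,0,0,0,0]
    - [0,0,0,0,0,0]
    - [0,0,0,0,0,0]

```text
clock: 27.6
tcp_pos: [0.5456, -0.2628, 0.179]
orientation: [-2.511, -1.88, 0.006]
contact_force: [-9.8, 2.7, 0.6]
grip_width: 0.0155
gripper_force: 30.7
```

```bash
python3 st.py; python3 bd.py | awk '/^-0/||/int/' | sed -n '7,18p;20,22p'; python3 - <<'E'
from h import *
# displacement of pad/can features between first and latest picture by phase correlation / template match
a=cv2.imread("pics/scene0.png",0);b=cv2.imread("pics/last.png",0)
for n,(x,y,w,h) in {"L":(160,312,16,16),"R":(232,262,16,20)}.items():
  T=cv2.resize(a[y:y+h,x:x+w],None,fx=8,fy=8,interpolation=2);S=cv2.resize(b[y-8:y+h+12,x-8:x+w+12],None,fx=8,fy=8,interpolation=2)
  m=cv2.matchTemplate(S,T,cv2.TM_CCOEFF_NORMED);_,s,_,l=cv2.minMaxLoc(m);print(n,s,l[0]/8-8,l[1]/8-8)
E
```

```text
tcp [ 0.5456 -0.2628  0.179 ] hook xy 0.02128990612372588 -0.0011266707694688805 yaw y -16.350026248732558 [-0.0064  0.0017 -1.    ] [-9.8102  2.7289  0.5997] Fx -10.180814321635797 0.015455903302119236 [ 0.5988  0.4205 -0.3315  1.737   0.1571  1.0167 -0.0751] 27.6
-0.055 -0.006 [166.7 292. ] [180 114  62]
-0.055 -0.002 [167.8 293.5] [181 115  63]
-0.055 0.002 [168.9 295. ] [180 114  62]
-0.055 0.006 [170.  296.4] [172 109  59]
-0.055 0.01 [171.2 297.9] [162 105  59]
-0.055 0.014 [172.3 299.4] [222 169 106]
-0.055 0.018 [173.5 300.9] [223 172 107]
-0.055 0.022 [174.6 302.5] [223 172 108]
-0.055 0.026 [175.8 304. ] [227 173 109]
-0.055 0.03 [176.9 305.5] [132 100  63]
-0.055 0.034 [178.1 307. ] [127  97  62]
-0.055 0.038 [179.2 308.6] [118  90  58]
[(np.int32(84), array([230.3, 264.7])), (np.int32(71), array([162.8, 310.8]))]
[(np.int32(48), array([234.2, 263.7])), (np.int32(60), array([165.6, 314.7]))]
L 0.9821723103523254 2.75 3.75
R 0.6859914660453796 3.125 3.25
```

The pads have moved back about 9–10 mm, both sides alike, and the wrist reads about 10 N along the hook. I'll hold a moment and then hand in.

>>> step_arm:
  rows:
    - [0,0,0,0,0,0]
    - [0,0,0,0,0,0]
    - [0,0,0,0,0,0]
    - [0,0,0,0,0,0]
    - [0,0,0,0,0,0]

```text
clock: 28.07
tcp_pos: [0.5456, -0.2628, 0.179]
orientation: [-2.511, -1.88, 0.006]
contact_force: [-10.2, 2.7, -0.3]
grip_width: 0.015
gripper_force: 30.7
```

>>> step_arm:
  rows:
    - [0,0,0,0,0,0]
    - [0,0,0,0,0,0]
    - [0,0,0,0,0,0]
    - [0,0,0,0,0,0]
    - [0,0,0,0,0,0]

```text
clock: 28.48
tcp_pos: [0.5456, -0.2629, 0.179]
orientation: [-2.511, -1.88, 0.006]
contact_force: [-10.5, 3.2, 0.4]
grip_width: 0.0154
gripper_force: 30.7
```

```bash
python3 st.py; python3 -c "
from bench import r
print(r.hand_in())"
```

```text
tcp [ 0.5456 -0.2629  0.179 ] hook xy 0.02129960224483349 -0.001144398909150687 yaw y -16.35192422457123 [-0.0063  0.0017 -1.    ] [-10.4753   3.2182   0.4154] Fx -10.957787345657655 0.01544351225968306 [ 0.5988  0.4206 -0.3315  1.737   0.1571  1.0167 -0.0751] 28.4833
the job is handed in; nothing more can be done
None
```

I hung the board on the hook, let it go, then pinched it again and handed in at about 28.5 s while still pressing: wrist force about 11 N, pads back about 9–10 mm by image estimate; two earlier press attempts tilted the board without taking it off the hook, and no verdict was returned.

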